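# Move the lift-off door to the filled showcase

## Robot

A 6-joint arm with a two-finger parallel gripper is mounted at the origin on the work surface. World frame = base frame: x ahead of the robot, y to its left, z up, the work surface at z = 0. Lengths are in mm, angles in rad, forces in N, time in s.
With the tool pointing down it reaches from about 325 to 875 mm from the base axis. Payload 4.4 kg.
Tool frame: the origin (TCP) lies between the finger pads; the fingertips stand ctrl.tcp_to_tips ahead of it and the grasp point (between the pads) lies 11 mm behind it (ctrl.tcp_to_tips is the distance from the TCP to the fingertips, in mm); z points along the fingers, y is the line along which they close (so a half turn about z gives the same grasp; the last joint's range is limited). The gripper opens to 85 mm and grips with 20 to 120 N. Pads are 22 mm wide; open, the fingers measure 114 mm over their backs; the gripper's body (76 mm by 85 mm) begins 54 mm behind the grasp point. The pads swing forward as they close: fully open they stand 13 mm farther back than shut.
Start: joints at [-1.274, 0.207, 1.542, -0, 1.393, -0.15], TCP at [248.954, -518.314, 239.282] pointing down, gripper open.
Joint ranges: [-2.73, 2.73], [-0.86, 2.22], [0.23, 2.46], [-1.11, 4.25], [0.08, 2.63], [-2.82, 2.82]. Speed limits (rad/s): [2.79, 2.79, 3.14, 3.14, 3.14, 3.14].

## Interface

Orientations are given as a 3x3 rotation matrix whose columns are the frame's x, y, z axes.
In Python, from plant import ctrl gives the robot as it stands.
- The arm moves only by the tool send_rows, never from a script. Its argument "steps" is one flat list of numbers, 4 for each row, row after row: the shift along the world's x, y, z in m, then the turn about the world's z in rad. A call has 1 to 20 rows; each row is the pose to reach, as a shift and turn from the pose commanded when the call began; what a row does not reach only later rows make up. A row lasts 1/12 s, in which the tool goes at most 41.7 mm and 7.16 degrees, less where a joint would pass 70% of its speed; a pose out of reach is approached as far as the arm can. A call with a gripper value outside its range is refused whole. "hand" is the finger opening in m, from 0 to 0.0854, set as the call begins (left out, the last holds). The fingers move at their own pace and stop on an object; "squeeze" is the grip in N (left out, the last holds). Time passes only in rows, so rows that repeat a pose let the fingers close. It gives the time, the measured TCP pose, the force, the opening and the grip force at its end, in the units of the state.
- ctrl.observe(): the state, without advancing time (a new reading comes with each control period).
- ctrl.snapshot(name): name is "side" or "top" or "wrist"; returns a dict with "pixels" (400x640x3 uint8, blue, green, red), "z_map" (400x640 float32, mm along the optical axis (not along the pixel's ray), 0 where there is no reading), "fx", "fy", "cx", "cy" (pixels), "rvec" (rotation vector, rad) and "tvec" (3), from world to camera coordinates, as OpenCV has them; the wrist camera has in their place "hand_eye" (4x4, takes a point from camera to tool coordinates, whose origin is the TCP and whose axes are the flange's). Camera axes: x right, y down, z forward; pixel columns grow to the right and rows downward; lengths in mm; the calibration is good to about 2 mm. A picture is of the moment at which its call begins: read the wrist's pose just before it.
- ctrl.close_job(): hands the job in; it is judged then, once.
Trained networks look in the newest picture that a camera, given by its name, has taken for a name from the list of things; names that differ only in an ending like _2 or _b are one class to them, and where a whole thing is asked for, a point or a joint stands for the part that bears it (a point fixed in the world has none). Each returns a list of dicts, best first, with "score" (0 to 1); they miss things now and then, are a little off and sometimes report something else, mostly with a low value. They report only what shows in the picture. A call takes as long as a camera call.
- ctrl.look_for(camera, target): "pixel" ([column, row] in pixels, amid what is visible of it).
The state is a dict: "t": time; "joint_positions": joint angles; "qvel": joint speeds; "joint_torque": joint torques, N m; "ee_pos": TCP position; "tool_rot": TCP orientation; "contact_force": force on the tool from outside, world axes, zero at the start; "wrist_torque": the same for the moment, N m; "width": finger opening in mm; "grasp_force": force on a finger pad.
Only numpy, scipy, OpenCV 4.12 (cv2) and the standard library are available. Lean on these libraries where they do the work, as an engineer would, in place of code of your own. Each camera call takes 0.05 s, during which the arm holds its last target. There are 200 camera calls.

## Task

One lift-off door serves the two counter showcases. Pull up the sprung hinge pin of the empty case by its T-handle and turn it so that it stays up by itself, lift the door off, and hang it on the case with the eggs: feel for the pivot on the sill and let the door down gently over it until it stands fully on the sill, never forcing it. Then turn that case's pin back so that it goes fully home into the top of the closed door, let go, and leave the eggs, figures and brush where they are.

Things in the scene. Friction and masses are not known exactly. Their poses are not given: they have to be found in the camera images.
- case_a: counter-top showcase, clear panes in aluminium profile, empty, the door hung on it at the start; fixed. Origin: centre of underside; x from its front to its back, y along the front, z up. Plinth 250 mm (y) from x -102 to 90, top at z 18 mm; its front 42 mm is the sill the door stands on. The box starts at x -60 mm, clear roof at z 172 mm. Hinge at the +y end of the front
- case_b: counter-top showcase, clear panes in aluminium profile, two eggs inside, front open at the start; fixed. Origin: centre of underside; x from its front to its back, y along the front, z up. Plinth 250 mm (y) from x -102 to 90, top at z 18 mm; its front 42 mm is the sill the door stands on. The box starts at x -60 mm, clear roof at z 172 mm. Hinge at the +y end of the front
- hinge_a (a point): point on the sill (z 18 mm of case_a) on the upright hinge axis, x -80, y +80 mm in the case; axes as the case. A pivot stub 8 mm thick and 10 mm high stands exactly here, in the door's hole at the start
- hinge_b (a point): point on the sill (z 18 mm of case_b) on the upright hinge axis, x -80, y +80 mm in the case; axes as the case. A pivot stub, 8 mm thick, 10 mm high, flat top with 0.4 mm bevel, is set on a slotted plate and stands up to 6 mm before or behind here along x (true in y). Where it is, is not measured: feel for it with the door or look from near. It stands firm
- bracket_a (a point): underside of the top bracket of case_a on the hinge axis (z 202 mm). Bracket 12 mm thick, from 26 mm to -y to 39 mm to +y of this point, 30 mm in x; a post holds it, 26 to 39 mm to +y, beside the door. On it stands the pin's slotted guide block, 28 x 28 mm, top 46 mm above this point
- bracket_b (a point): underside of the top bracket of case_b on the hinge axis (z 202 mm). Bracket 12 mm thick, from 26 mm to -y to 39 mm to +y of this point, 30 mm in x; a post holds it, 26 to 39 mm to +y, beside the door. On it stands the pin's slotted guide block, 28 x 28 mm, top 46 mm above this point
- door: the lift-off door, aluminium frame with clear pane, 200 wide (y), 27 thick (x), 160 mm high (z), about 0.4 kg. Origin: centre of underside; x to the inside. Hung: at x -80, y 0, z 18 mm in the case, axes as the case (on case_b x is off by as much as the stub). Raised 11 to 20 mm it clears stub and parked pin and comes off to the front (-x of the case). It stands by itself on the sill
- door_handle (a point): centre of the bar of the door's steel bow handle, 190 mm above the door's underside: bar 64 mm long (door's y), 12 mm thick (x), 16 mm high, open below it for 22 mm above the door's top edge
- door_hole (a point): mouth of the hole in the door's underside for the pivot stub, at y +80 mm of the door: 9.6 mm (x) by 14 mm (y), 13 mm deep, at the hinge end
- door_slot (a point): mouth of the slot in the door's top edge for the sprung pin, at y +80 mm of the door, 160 mm above its underside: 19.6 mm (x) by 16 mm (y), 12 mm deep
- tee_a (a point): centre of the T-bar on the sprung pin of case_a: bar 40 mm long, 8 mm thick, 14 mm high, at z = 270 mm in the frame of the case when home; it moves up and turns with the pin; y runs along the bar, z up. Below the bar is a 6 mm stem, 15 mm of it clear above the guide block when home
- tee_b (a point): the same point on the sprung pin of case_b, parked up and turned at the start
- pin_a_lift (a joint): lift of the sprung hinge pin of case_a, m: 0 home (its 6 mm tip reaches 8 mm into a hung door's slot), upper stop 0.036. A spring pulls it down: 5 N at 0, 0.2 N more per mm. Drawn past 0.030 it can be turned, and then rests on the guide block at 0.030 (tip 22 mm above a hung door's top)
- pin_a_turn (a joint): angle of that pin's T-handle, rad, counterclockwise from above positive, -1.4 to 1.4. At 0 the T-bar lies along the case's y and its cross pin drops into the guide block's slot, which keeps it within about 0.2 of 0 while lift is under 0.030. Past about 0.5 either way the cross pin sits on the block and the pin stays up
- pin_b_lift (a joint): lift of the sprung hinge pin of case_b, m: 0 home (its 6 mm tip reaches 8 mm into a hung door's slot), upper stop 0.036. A spring pulls it down: 5 N at 0, 0.2 N more per mm. Drawn past 0.030 it can be turned, and then rests on the guide block at 0.030 (tip 22 mm above a hung door's top); parked at the start
- pin_b_turn (a joint): angle of that pin's T-handle, rad, counterclockwise from above positive, -1.4 to 1.4. At 0 the T-bar lies along the case's y and its cross pin drops into the guide block's slot, which keeps it within about 0.2 of 0 while lift is under 0.030. Past about 0.5 either way the cross pin sits on the block and the pin stays up; 0.85 to 1.3 at the start
- egg_1: decorated egg in an egg cup, 44 mm across, 72 mm high, inside case_b: a bystander. Origin: centre of its underside
- egg_2: another such egg inside case_b, a bystander
- egg_3: another such egg on the table left of the cases, a bystander
- figure_1: small figure, 36 mm across, 80 mm high, on the table between the cases: a bystander. Origin: centre of its underside
- figure_2: another such figure on the table in front, between the cases, a bystander
- paintbrush: flat paint brush, 190 mm long, lying on the table right of the cases: a bystander

How it is judged (in metres and radians):
On the way, in this order (a step that is already met when the one before it is completed fails the run):
1. the sprung pin of case_a stays up by itself, turned and let go, the door still standing on case_a (value of joint pin_a_lift above 0.026 m and (value of joint pin_a_turn above 0.4 rad or value of joint pin_a_turn below -0.4 rad) and contact force between the fingers and case_a below 0.3 N and z of door in the frame of case_a below 0.022 m and distance between door and case_a below 0.09 m), for 0.2 s.
2. the door is off case_a, held clear of both cases (horizontal distance between door and case_a above 0.11 m and contact force between door and case_a below 0.1 N and contact force between door and case_b below 0.1 N and height (world z) of door above 0.02 m), for 0.1 s.
3. the door stands on the sill of case_b, down over the pivot, with the pin still up (z of door in the frame of case_b between 0.015 and 0.021 m and x of door in the frame of case_b between -0.089 and -0.071 m and y of door in the frame of case_b between -0.007 and 0.007 m and angle between door's own z axis and vertical below 0.06 rad and angle between the x axis of door and the x axis of case_b, either way round below 0.09 rad and value of joint pin_b_lift above 0.015 m), for 0.2 s.
At the end, for the whole second after the job is handed in: In the frame of case_b the door stands at z 15 to 21 mm, within 9 mm (x) and 7 mm (y) of its closed place, upright within 0.06 rad, parallel to the front within 0.09 rad, at rest; the pin of case_b is home within 3 mm; the pin of case_a is still up (over 26 mm) (z of door in the frame of case_b between 0.015 and 0.021 m and x of door in the frame of case_b between -0.089 and -0.071 m and y of door in the frame of case_b between -0.007 and 0.007 m and angle between door's own z axis and vertical below 0.06 rad and angle between the x axis of door and the x axis of case_b, either way round below 0.09 rad and value of joint pin_b_lift below 0.003 m and linear speed of door below 0.01 m/s and value of joint pin_a_lift above 0.026 m); the robot touches nothing.
It fails at once if the door is forced against either showcase (more than 40 N) (contact force between door and case_a above 40 N or contact force between door and case_b above 40 N).
It fails at once if a bystander is moved more than 20 mm (distance of any of egg_1, egg_2, egg_3, figure_1, figure_2, paintbrush from where it was at the start of the episode above 0.02 m).
It fails at once if an egg inside the case is tipped over (angle between any of egg_1, egg_2's own z axis and vertical above 0.5 rad).
It also fails if it takes over 72 s, if anything falls off the work surface, if the arm or the gripper's body presses on something with over 40 N, if the wrist force passes 120 N, or if a joint passes its speed limit or range.

## Working session

There is one attempt and no reset: what is moved stays moved. The work goes in short steps, Python scripts to look and compute and a tool call to move; the robot and the scene stay as the last step left them, time stands still between calls to the robot, and variables do not carry over. Pictures are saved under pics/ and viewed, at most 10 in all, crops included, and the job is handed in when it is done.

Besides the shell and the picture viewer there is one more tool, called after "Emit:" in YAML: its name, and indented under it one key for each argument. send_rows: Moves the arm, as the interface text tells. Its arguments: {"type":"object","properties":{"steps":{"type":"array","items":{"type":"number"}},"hand":{"type":"number"},"squeeze":{"type":"number"}},"required":["steps"]}

```bash
mkdir -p pics; ls
cat > h.py <<'E'
import numpy as np, cv2
from plant import ctrl
def snap(n):
    st=ctrl.observe(); s=ctrl.snapshot(n); s['st']=st; return s
def c2w(s):
    if 'hand_eye' in s:
        T=np.eye(4);T[:3,:3]=s['st']['tool_rot'];T[:3,3]=s['st']['ee_pos'];return T@np.array(s['hand_eye'])
    T=np.eye(4);R=cv2.Rodrigues(np.array(s['rvec'],float))[0];T[:3,:3]=R.T;T[:3,3]=-R.T@np.array(s['tvec'],float).ravel();return T
def ray(s,px):
    T=c2w(s);d=np.array([(px[0]-s['cx'])/s['fx'],(px[1]-s['cy'])/s['fy'],1.]);return T[:3,3],T[:3,:3]@d
def at_z(s,px,z):
    o,d=ray(s,px);return o+d*(z-o[2])/d[2]
def at_depth(s,px,r=2):
    u,v=map(int,map(round,px));p=s['z_map'][max(v-r,0):v+r+1,max(u-r,0):u+r+1];p=p[p>0]
    if len(p)==0:return None
    o,d=ray(s,px);return o+d*np.median(p)
def proj(s,P):
    T=np.linalg.inv(c2w(s));p=T[:3,:3]@np.array(P,float)+T[:3,3];return np.array([s['fx']*p[0]/p[2]+s['cx'],s['fy']*p[1]/p[2]+s['cy']])
E
cat > a.py <<'E'
from h import *
np.set_printoptions(precision=1,suppress=True)
print(ctrl.tcp_to_tips)
for n in('top','side'):
    s=snap(n);cv2.imwrite(f'pics/{n}0.png',s['pixels']);T=c2w(s);print(n,T[:3,3],T[:3,2],s['fx'])
    for t in('case_a','door','door_handle','tee_a','bracket_a','egg_1','figure_1','paintbrush'):
        for r in ctrl.look_for(n,t)[:3]:print(t,round(r['score'],2),np.array(r['pixel']),at_depth(s,r['pixel']))
E
python3 a.py
```

```text
pics
8.0
top [ 386.8   -5.2 1588.9] [ 0.1  0.  -1. ] 439.15387180398807
case_a 0.67 [248.6 173. ] [628.6 206.5 172. ]
case_a 0.6 [378.7 178.8] [ 596.3 -217.2  171.7]
door 0.94 [257.3 206.9] [528.1 196.6  43.2]
door_handle 0.8 [253.8 207. ] [527.4 207.9  51.4]
tee_a 0.41 [218.2 201.9] [525.5 283.9 276.5]
bracket_a 0.82 [247.8 180.2] [604.7 209.3 172.9]
bracket_a 0.61 [377.9 185.7] [ 573.7 -213.5  172.2]
figure_1 0.65 [314.3 182.7] [610.2  -7.6  30.2]
figure_1 0.5 [313.1 240.6] [403.4   2.6  77.7]
paintbrush 0.63 [432.9 201.6] [ 530.4 -429.1   20.7]
side [-136.   842.9 1021.2] [ 0.5 -0.6 -0.6] 498.76971737794565
case_a 0.95 [244.1 262.3] [526.7 318.3 213.1]
case_a 0.62 [357.7 189.5] [ 512.3 -107.   185.5]
door 0.65 [280.3 267.2] [524.9 206.8 111.9]
door 0.6 [241.3 256.3] [581.8 280.8 170.9]
door_handle 0.69 [282.6 267. ] [528.3 195.2 101.5]
tee_a 0.55 [253.9 235.7] [520.5 285.7 275.3]
tee_a 0.36 [367.2 149.5] [ 511.3 -142.1  301.9]
bracket_a 0.72 [241.3 258.2] [576.4 285.8 171.6]
bracket_a 0.61 [359.7 188. ] [ 503.7 -104.   196.4]
egg_1 0.94 [226.7 339.3] [500.  419.8  58.2]
figure_1 0.71 [364.3 266.4] [400.    6.8  38.3]
figure_1 0.69 [305.7 232.5] [526.4 104.1 158.8]
paintbrush 0.6 [410.5 188.1] [ 509.5 -423.8   13.2]
```

Run:
```python
import cv2
t=cv2.imread('pics/top0.png')[130:290,170:480];cv2.imwrite('pics/t1.png',cv2.resize(t,None,fx=2.5,fy=2.5,interpolation=cv2.INTER_CUBIC))
t=cv2.imread('pics/side0.png')[110:370,180:450];cv2.imwrite('pics/s1.png',cv2.resize(t,None,fx=2.2,fy=2.2,interpolation=cv2.INTER_CUBIC))
```

```text
(no output)
```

View pics/t1.png

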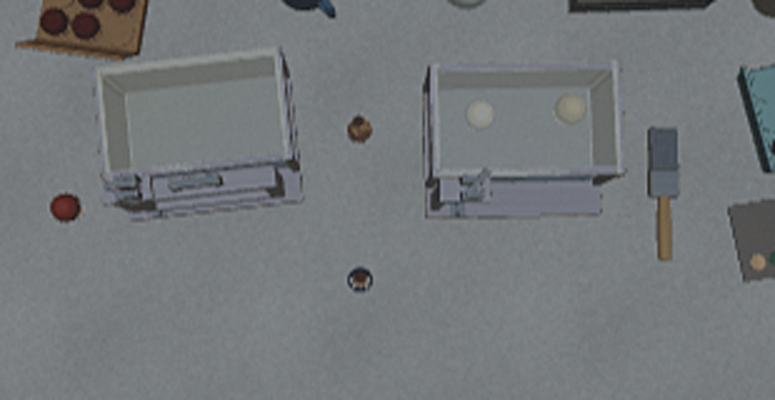

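View pics/s1.png

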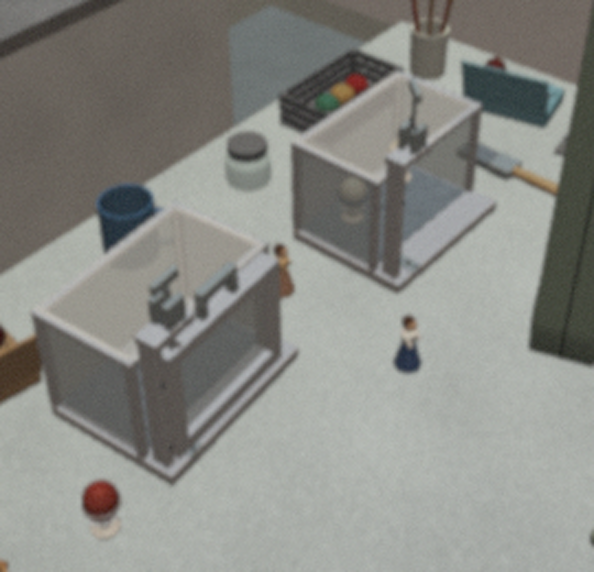

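The top view shows case A turned slightly counterclockwise with its door on. Case B is almost square to the robot with its tee turned, at crop (476,185). The side view agrees. I'll fit the case poses from the depth of the roofs.

```bash
cat >> h.py <<'E'
def cloud(s):
    z=s['z_map'];v,u=np.nonzero(z>0);d=z[v,u];T=c2w(s)
    P=np.c_[(u-s['cx'])/s['fx']*d,(v-s['cy'])/s['fy']*d,d]@T[:3,:3].T+T[:3,3];return P
E
python3 - <<'E'
from h import *
np.set_printoptions(precision=2,suppress=True)
s=snap('top');P=cloud(s);print(ctrl.observe()['tool_rot'],ctrl.observe()['ee_pos'])
for n,c in(('a',(628,206)),('b',(596,-217))):
    Q=P[(abs(P[:,0]-c[0])<190)&(abs(P[:,1]-c[1])<190)]
    print(np.histogram(Q[:,2],bins=np.arange(140,330,5)))
    R=Q[(abs(Q[:,2]-172)<4)]
    print(n,len(R),cv2.minAreaRect(R[:,:2].astype(np.float32)))
    T=Q[Q[:,2]>255];print('tee',len(T),T[:,2].mean(),cv2.minAreaRect(T[:,:2].astype(np.float32)))
E
```

```text
[[ 0.9   0.43  0.  ]
 [ 0.43 -0.9  -0.  ]
 [ 0.    0.   -1.  ]] [ 248.98 -518.32  239.31]
(array([   7,    3,    4,    4,   29,  677, 2053,  920,  126,    6,    2,
          2,    4,   15,   76,   86,   12,   11,    2,    3,    5,   29,
         15,    0,    0,    3,   10,   23,    4,    0,    0,    0,    0,
          0,    0,    0,    0]), array([140, 145, 150, 155, 160, 165, 170, 175, 180, 185, 190, 195, 200,
       205, 210, 215, 220, 225, 230, 235, 240, 245, 250, 255, 260, 265,
       270, 275, 280, 285, 290, 295, 300, 305, 310, 315, 320, 325]))
a 2852 ((607.8440551757812, 212.88787841796875), (184.34292602539062, 250.271484375), 4.819484233856201)
tee 40 276.35250426045 ((522.9415283203125, 286.203369140625), (8.461898803710938, 39.07223892211914), 5.444272518157959)
(array([   5,    3,    5,    2,   51,  796, 2055,  582,   19,    1,    5,
          2,    1,    8,   57,   40,   12,    4,    1,    1,    5,   24,
          9,    1,    0,    0,    0,    0,    0,    0,    0,    1,    7,
         25,    4,    0,    0]), array([140, 145, 150, 155, 160, 165, 170, 175, 180, 185, 190, 195, 200,
       205, 210, 215, 220, 225, 230, 235, 240, 245, 250, 255, 260, 265,
       270, 275, 280, 285, 290, 295, 300, 305, 310, 315, 320, 325]))
b 2821 ((589.1765747070312, -222.3409423828125), (181.1302490234375, 251.38014221191406), 0.35064753890037537)
tee 38 305.44468671324256 ((509.5916442871094, -141.1817169189453), (25.796072006225586, 31.014528274536133), 85.01057434082031)
```

Emit:
send_rows:
  steps: [0.0, 0.0, 0.04, 0, 0.0, 0.02, 0.08, 0.12, 0.01, 0.04, 0.12, 0.24, 0.03, 0.08, 0.15, 0.36, 0.042, 0.12, 0.17, 0.48, 0.055, 0.16, 0.17, 0.6, 0.068, 0.2, 0.17, 0.72, 0.081, 0.24, 0.17, 0.84, 0.094, 0.28, 0.17, 0.96, 0.108, 0.32, 0.17, 1.08, 0.122, 0.36, 0.17, 1.2, 0.135, 0.4, 0.17, 1.21, 0.15, 0.44, 0.17, 1.21, 0.163, 0.48, 0.17, 1.21, 0.177, 0.52, 0.17, 1.21, 0.19, 0.56, 0.17, 1.21, 0.204, 0.6, 0.17, 1.21, 0.218, 0.64, 0.17, 1.21, 0.231, 0.68, 0.17, 1.21, 0.244, 0.72, 0.17, 1.21]

```text
t: 2.62
ee_pos: [484.1, 176.5, 409.5]
tool_rot: [[-0.087, 0.996, 0.001], [0.996, 0.087, -0.0], [-0.0, 0.001, -1.0]]
contact_force: [0.7, 0.2, 0.5]
width: 85.3
grasp_force: 0.0
```

Emit:
send_rows:
  steps: [0.01, 0.04, 0, 0, 0.02, 0.07, 0, 0, 0.02, 0.07, 0, 0, 0.02, 0.07, 0, 0, 0.02, 0.07, 0, 0]

```text
t: 3.03
ee_pos: [503.8, 243.9, 409.1]
tool_rot: [[-0.087, 0.996, -0.001], [0.996, 0.087, -0.001], [-0.001, -0.001, -1.0]]
contact_force: [0.2, -0.5, -0.6]
width: 85.1
grasp_force: 0.0
```

```bash
cat > w.py <<'E'
from h import *
import sys
np.set_printoptions(precision=2,suppress=True)
s=snap('wrist');cv2.imwrite(f'pics/{sys.argv[1]}.png',s['pixels']);print(s['st']['ee_pos'],s['st']['tool_rot'][:,1],s['st']['joint_positions'],s['st']['t'])
print(c2w(s)[:3,3],c2w(s)[:3,:3])
for t in('tee_a','door_handle','bracket_a','door_slot'):
    for r in ctrl.look_for('wrist',t)[:2]:print(t,round(r['score'],2),np.array(r['pixel']),at_depth(s,r['pixel']))
np.save('last.npy',cloud(s))
E
python3 w.py wa
```

```text
[503.77 243.94 409.07] [ 1.    0.09 -0.  ] [ 0.3   0.1   1.32 -0.    1.72  0.21] 3.0333
[497.36 321.83 543.58] [[ 1.    0.08  0.03]
 [ 0.09 -0.95 -0.31]
 [-0.    0.31 -0.95]]
tee_a 0.93 [343.7 150.3] [520.11 283.17 276.39]
door_handle 0.57 [336.3 216.9] [525.33 199.93 214.74]
bracket_a 0.95 [349.1 345.9] [ 587.57 -105.21   70.39]
bracket_a 0.66 [405.4 178.5] [607.08 240.82 172.09]
door_slot 0.8 [336.4 216.1] [525.37 200.79 214.46]
```

View pics/wa.png

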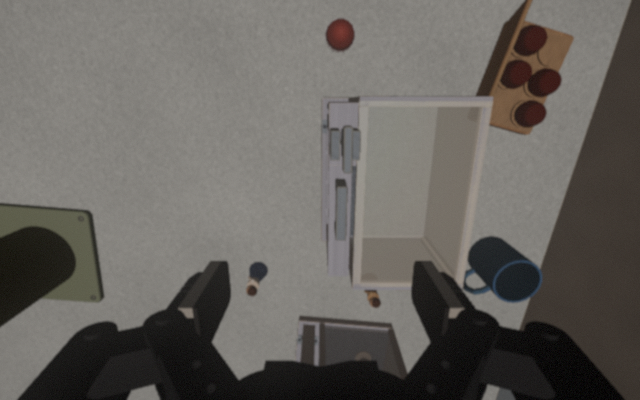

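The wrist view shows tee A at (348,150), the door handle at (342,212) and the case rim to the right. Next I'll get precise rectangles from the cloud.

```bash
cat > rect.py <<'E'
from h import *
import sys
def rect(P,c,r,z0,z1):
    Q=P[(np.hypot(P[:,0]-c[0],P[:,1]-c[1])<r)&(P[:,2]>z0)&(P[:,2]<z1)]
    if len(Q)<8: return print('few',len(Q))
    m=cv2.minAreaRect(Q[:,:2].astype(np.float32));mm=np.median(Q,0)
    d=np.linalg.svd(Q[:,:2]-Q[:,:2].mean(0),full_matrices=False)[2][0]
    print(len(Q),'rect',np.round(m[0],1),np.round(m[1],1),round(m[2],1),'med',np.round(mm,1),'long axis deg',round(np.degrees(np.arctan2(d[1],d[0])),1))
E
python3 - <<'E'
from rect import *
P=np.load('last.npy')
rect(P,(521,285),32,262,290)
rect(P,(526,203),45,202,225)
rect(P,(521,285),50,242,255)
R=P[(abs(P[:,2]-172)<4)&(P[:,0]<800)&(P[:,1]>50)];rect(R,(610,210),190,165,175.5)
E
```

```text
481 rect [523.3 283.5] [ 8.1 39.9] 5.3 med [522.8 284.2 276.6] long axis deg -85.0
635 rect [530.  203.9] [12.1 64.1] 4.7 med [529.4 206.1 215.9] long axis deg -85.4
534 rect [523.3 283.6] [28.1 27.8] 4.9 med [517.1 284.1 247.9] long axis deg 7.6
22479 rect [608.5 209.9] [184.3 248.9] 5.0 med [620.5 234.4 172.1] long axis deg -89.2
```

Emit:
send_rows:
  steps: [0.01, 0.02, -0.03, 0, 0.0195, 0.0397, -0.06, 0, 0.0195, 0.0397, -0.095, 0, 0.0195, 0.0397, -0.125, 0, 0.0195, 0.0397, -0.147, 0, 0.0195, 0.0397, -0.147, 0, 0.0195, 0.0397, -0.147, 0]
  hand: 0.05

```text
t: 3.87
ee_pos: [522.8, 283.1, 261.3]
tool_rot: [[-0.086, 0.996, -0.003], [0.996, 0.086, -0.001], [-0.001, -0.003, -1.0]]
contact_force: [0.6, 0.6, 0.3]
width: 49.9
grasp_force: 0.0
```

Emit:
send_rows:
  steps: [0, 0, 0, 0, 0, 0, 0, 0, 0, 0, 0, 0, 0, 0, 0, 0, 0, 0, 0, 0, 0, 0, 0, 0]
  hand: 0.0
  squeeze: 50

```text
t: 4.37
ee_pos: [523.5, 284.2, 265.0]
tool_rot: [[-0.087, 0.996, 0.002], [0.996, 0.087, 0.001], [0.001, 0.002, -1.0]]
contact_force: [-3.3, 0.5, 4.9]
width: 7.0
grasp_force: 49.8
```

Emit:
send_rows:
  steps: [0, 0, 0.006, 0, 0, 0, 0.012, 0, 0, 0, 0.018, 0, 0, 0, 0.024, 0, 0, 0, 0.03, 0, 0, 0, 0.033, 0, 0, 0, 0.033, 0, 0, 0, 0.033, 0]

```text
t: 5.03
ee_pos: [523.1, 284.0, 294.4]
tool_rot: [[-0.087, 0.996, -0.001], [0.996, 0.087, -0.0], [-0.0, -0.001, -1.0]]
contact_force: [0.8, 2.0, -11.0]
width: 7.1
grasp_force: 48.5
```

Emit:
send_rows:
  steps: [0, 0, 0.0012, 0.0, 0, 0, 0.0012, 0.1, 0, 0, 0.0012, 0.2, 0, 0, 0.0012, 0.3, 0, 0, 0.0012, 0.4, 0, 0, 0.0012, 0.5, 0, 0, 0.0012, 0.6, 0, 0, 0.0012, 0.7, 0, 0, 0.0012, 0.8, 0, 0, 0.0012, 0.9, 0, 0, 0.0012, 1.0, 0, 0, 0.0012, 1.0]

```text
t: 6.03
ee_pos: [523.2, 284.1, 295.8]
tool_rot: [[-0.886, 0.464, -0.001], [0.464, 0.886, 0.0], [0.001, -0.0, -1.0]]
contact_force: [1.9, 1.6, -11.4]
width: 6.6
grasp_force: 48.5
```

Emit:
send_rows:
  steps: [0, 0, -0.001, 0, 0, 0, -0.002, 0, 0, 0, -0.003, 0, 0, 0, -0.004, 0, 0, 0, -0.004, 0, 0, 0, -0.004, 0]

```text
t: 6.53
ee_pos: [523.5, 284.2, 294.9]
tool_rot: [[-0.885, 0.465, 0.002], [0.465, 0.885, 0.001], [-0.001, 0.002, -1.0]]
contact_force: [-4.8, 1.3, 4.7]
width: 6.7
grasp_force: 50.8
```

Emit:
send_rows:
  steps: [0, 0, 0, 0, 0, 0, 0, 0, 0, 0, 0, 0, 0, 0, 0, 0, 0, 0, 0, 0]
  hand: 0.04

```text
t: 6.95
ee_pos: [523.8, 283.8, 292.6]
tool_rot: [[-0.885, 0.465, 0.001], [0.465, 0.885, -0.0], [-0.001, 0.0, -1.0]]
contact_force: [-0.3, 0.6, -0.4]
width: 39.9
grasp_force: 0.0
```

Emit:
send_rows:
  steps: [0, 0, 0.03, 0, 0, 0, 0.06, 0, -0.01, -0.01, 0.1, -0.12, -0.01, -0.02, 0.1, -0.24, -0.01, -0.03, 0.1, -0.36, -0.02, -0.04, 0.1, -0.48, -0.02, -0.04, 0.1, -0.6, -0.02, -0.04, 0.1, -0.72, -0.02, -0.04, 0.1, -0.84, -0.02, -0.04, 0.1, -0.96, -0.02, -0.04, 0.1, -1.0, -0.02, -0.04, 0.1, -1.0]

```text
t: 7.95
ee_pos: [503.6, 243.8, 392.4]
tool_rot: [[-0.086, 0.996, 0.0], [0.996, 0.086, -0.0], [-0.0, 0.0, -1.0]]
contact_force: [0.2, 0.6, 0.7]
width: 39.8
grasp_force: 0.0
```

```bash
python3 w.py wa2
python3 - <<'E'
from rect import *
P=np.load('last.npy')
rect(P,(523,284),32,262,330)
rect(P,(528,204),45,202,225)
E
```

```text
[503.61 243.82 392.41] [1.   0.09 0.  ] [ 0.3   0.1   1.35 -0.    1.69  0.21] 7.95
[497.18 321.64 526.96] [[ 1.    0.08  0.03]
 [ 0.09 -0.95 -0.31]
 [-0.    0.31 -0.95]]
tee_a 0.87 [351.9 157.9] [522.38 285.1  306.81]
door_handle 0.86 [340.2 218.6] [528.04 204.99 215.99]
bracket_a 0.96 [332.9 342.8] [ 557.24 -104.54   49.42]
bracket_a 0.95 [417.7 179.9] [616.63 243.95 172.14]
door_slot 0.96 [336.3 222.5] [524.9  197.98 210.22]
door_slot 0.19 [417.2 177.5] [615.59 246.67 171.98]
694 rect [523.3 283.5] [ 8.2 39.8] 62.3 med [522.9 284.5 306.5] long axis deg -27.8
694 rect [530.  204.3] [12.1 63.1] 4.8 med [529.4 207.1 215.9] long axis deg -85.2
```

Emit:
send_rows:
  steps: [0.013, -0.02, -0.02, 0, 0.0263, -0.0397, -0.04, 0, 0.0263, -0.0397, -0.08, 0, 0.0263, -0.0397, -0.12, 0, 0.0263, -0.0397, -0.15, 0, 0.0263, -0.0397, -0.175, 0, 0.0263, -0.0397, -0.194, 0, 0.0263, -0.0397, -0.194, 0, 0.0263, -0.0397, -0.194, 0]

```text
t: 8.95
ee_pos: [529.0, 204.1, 197.5]
tool_rot: [[-0.087, 0.996, -0.003], [0.996, 0.087, -0.001], [-0.0, -0.003, -1.0]]
contact_force: [0.7, 0.2, 0.3]
width: 40.0
grasp_force: 0.0
```

Emit:
send_rows:
  steps: [0, 0, 0, 0, 0, 0, 0, 0, 0, 0, 0, 0, 0, 0, 0, 0, 0, 0, 0, 0, 0, 0, 0, 0]
  hand: 0.0
  squeeze: 90

```text
t: 9.45
ee_pos: [531.2, 204.7, 201.1]
tool_rot: [[-0.087, 0.996, 0.005], [0.996, 0.087, 0.001], [0.001, 0.005, -1.0]]
contact_force: [-1.0, -0.4, 6.6]
width: 10.3
grasp_force: 89.4
```

Emit:
send_rows:
  steps: [0, 0, 0.003, 0, 0, 0, 0.006, 0, 0, 0, 0.009, 0, 0, 0, 0.012, 0, 0, 0, 0.015, 0, 0, 0, 0.015, 0, 0, 0, 0.015, 0, 0, 0, 0.015, 0]

```text
t: 10.12
ee_pos: [529.5, 204.2, 213.2]
tool_rot: [[-0.087, 0.996, -0.001], [0.996, 0.087, -0.0], [-0.0, -0.001, -1.0]]
contact_force: [-0.4, -0.4, -3.4]
width: 10.2
grasp_force: 87.9
```

Emit:
send_rows:
  steps: [0, 0, 0.003, 0, 0, 0, 0.003, 0, -0.01, -0.0009, 0.003, 0, -0.02, -0.0018, 0.003, 0, -0.035, -0.003, 0.003, 0, -0.05, -0.0044, 0.003, 0, -0.07, -0.006, 0.003, 0, -0.09, -0.008, 0.003, 0, -0.11, -0.0096, 0.003, 0, -0.13, -0.0114, 0.02, 0, -0.13, -0.0114, 0.05, 0, -0.13, -0.0114, 0.08, 0, -0.13, -0.0114, 0.11, 0, -0.13, -0.0114, 0.125, 0, -0.13, -0.0114, 0.125, 0, -0.13, -0.0114, 0.125, 0]

```text
t: 11.45
ee_pos: [399.2, 192.9, 338.8]
tool_rot: [[-0.087, 0.996, 0.001], [0.996, 0.087, 0.0], [0.0, 0.001, -1.0]]
contact_force: [0.2, -0.2, -4.6]
width: 10.5
grasp_force: 88.3
```

Run:
```python
from rect import *
np.set_printoptions(precision=2,suppress=True)
s=snap('top');P=cloud(s);print(s['st']['ee_pos'])
rect(P,(523,284),32,262,330)
rect(P,(509,-141),32,290,330)
R=P[(abs(P[:,2]-18)<4)&(P[:,1]<-70)&(P[:,1]>-360)&(P[:,0]>450)&(P[:,0]<560)];rect(R,(510,-215),150,10,25)
for n in('top','side'):
  if n=='side': s=snap('side');cv2.imwrite('pics/side1.png',s['pixels'])
  for t in('figure_1','egg_1','door','hinge_b'):
    for r in ctrl.look_for(n,t)[:3]:print(n,t,round(r['score'],2),np.array(r['pixel']),at_depth(s,r['pixel']))
```

```text
[399.15 192.88 338.83]
53 rect [523.1 285.4] [ 8.6 39.3] 61.8 med [522.3 284.2 306.6] long axis deg 153.1
37 rect [ 509.2 -141.1] [ 7.7 39.1] 49.2 med [ 509.7 -142.   306.8] long axis deg 138.7
629 rect [ 517.7 -220.5] [247.2  68.6] 87.5 med [ 509.6 -246.1   18. ] long axis deg -88.2
top figure_1 0.55 [271.4 241. ] [403.15 121.82 315.42]
top egg_1 0.46 [195.4 210.6] [519.19 409.    70.63]
top door 0.66 [271.6 240.4] [404.86 121.16 315.84]
top hinge_b 0.98 [246.3 181.5] [600.53 214.27 173.17]
top hinge_b 0.73 [378.  184.6] [ 577.36 -214.11  171.46]
side figure_1 0.51 [362.8 265.4] [404.71   7.46  39.73]
side figure_1 0.48 [305.2 225.7] [621.58  -0.8   62.46]
side egg_1 0.67 [226.2 341.8] [499.76 422.56  51.88]
side door 0.68 [318.2 250.5] [392.72 213.01 252.29]
side hinge_b 0.9 [371.6 183.8] [ 615.73 -341.04   29.54]
side hinge_b 0.75 [251.  265.4] [508.5  314.27 211.44]
```

View pics/side1.png

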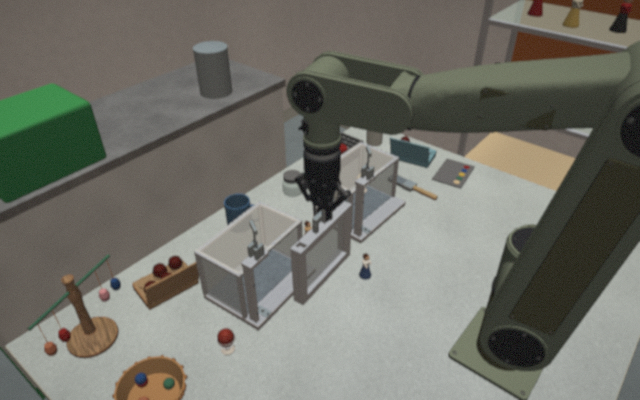

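Emit:
send_rows:
  steps: [0, -0.015, 0, 0, -0.002, -0.045, 0, -0.01, -0.004, -0.08, 0, -0.02, -0.006, -0.115, 0, -0.03, -0.008, -0.15, 0, -0.04, -0.01, -0.185, 0, -0.05, -0.012, -0.22, 0, -0.06, -0.014, -0.255, 0, -0.07, -0.016, -0.29, 0, -0.08, -0.018, -0.325, 0, -0.08, -0.019, -0.355, 0, -0.08, -0.019, -0.38, 0, -0.08, -0.019, -0.4, 0, -0.08, -0.019, -0.41, 0, -0.08, -0.019, -0.414, 0, -0.08, -0.019, -0.414, 0, -0.08, -0.019, -0.414, 0, -0.08]

```text
t: 13.37
ee_pos: [380.8, -220.2, 338.3]
tool_rot: [[-0.008, 1.0, -0.0], [1.0, 0.008, 0.001], [0.001, -0.0, -1.0]]
contact_force: [0.4, -0.1, -3.7]
width: 10.1
grasp_force: 88.3
```

```bash
python3 w.py wb
python3 - <<'E'
from rect import *
P=np.load('last.npy')
rect(P,(509,-141),32,290,330)
rect(P,(509,-141),50,242,256)
rect(P,(380,-221),45,320,390)
R=P[(abs(P[:,2]-172)<4)];rect(R,(590,-221),190,165,175.5)
Q=P[(abs(P[:,0]-509)<22)&(abs(P[:,1]+141)<18)&(P[:,2]<60)&(P[:,2]>15)]
print(np.histogram(Q[:,2],bins=np.arange(15,45,2)))
rect(P,(509,-141),18,23,34)
E
```

```text
[ 380.8  -220.19  338.34] [ 1.    0.01 -0.  ] [-0.72 -0.15  1.71  0.    1.59 -0.73] 13.3667
[ 380.6  -142.27  473.  ] [[ 1.    0.01  0.  ]
 [ 0.01 -0.95 -0.31]
 [-0.    0.31 -0.95]]
tee_a 0.61 [566.8 106.6] [ 505.15 -144.08  306.25]
door_handle 0.56 [321.2 173.9] [ 381.12 -177.86  315.44]
bracket_a 0.84 [517.6 165.5] [ 571.39 -200.33  172.02]
bracket_a 0.33 [563.2 106. ] [ 504.42 -143.82  304.67]
door_slot 0.73 [320.3 173.3] [ 380.66 -177.6   315.22]
2100 rect [ 509.6 -144. ] [ 8.8 40.5] 49.3 med [ 506.9 -143.4  305.8] long axis deg -41.9
1433 rect [ 509.7 -144. ] [27.9 29.7] 89.1 med [ 503.9 -142.7  247.9] long axis deg -2.5
15567 rect [ 381.5 -220.1] [84.2 60.7] 28.5 med [ 381.1 -211.2  377.7] long axis deg 0.4
31918 rect [ 589.5 -225.3] [182.2 252. ] 0.3 med [ 607.5 -222.5  172. ] long axis deg -95.0
(array([ 54, 484, 300,  13,   2,   4,  24,   3,   0,   0,   0,   0,   0,
         0]), array([15, 17, 19, 21, 23, 25, 27, 29, 31, 33, 35, 37, 39, 41, 43]))
33 rect [ 504.1 -144.1] [7.4 7.3] 67.9 med [ 503.7 -144.2   28. ] long axis deg -2.1
```

View pics/wb.png

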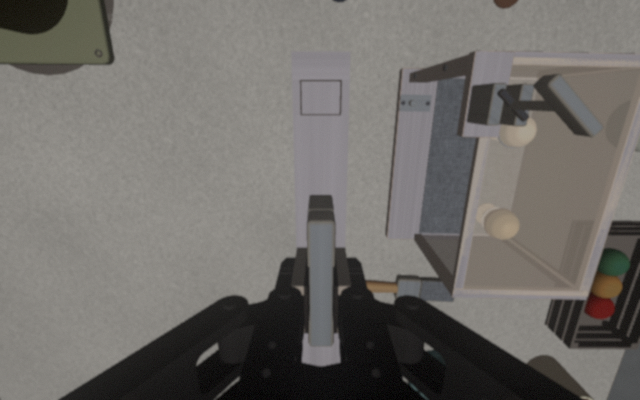

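The wrist view shows the held door with its slot at about (320,97), and the stub on its plate near (418,102). Depth puts the stub at about (503.9,-144.1). I'll find the slot centre to get the hand-to-door offset.

Run:
```python
from rect import *
s=dict(np.load('x.npz')) if 0 else snap('wrist')
g=cv2.cvtColor(s['pixels'],cv2.COLOR_BGR2GRAY).astype(int)
print(g[97,290:352]);print(g[70:125,320])
print(g[140,286:356])
for p in((300.5,97.5),(341,97.5),(320.5,80.5),(320.5,115),(320.5,97.5),(418,102)):print(p,np.round(at_z(s,p,315.3 if p[0]<400 else 28),1))
P=cloud(s);rect(P,(504,-144),12,24,34)
E=P[(abs(P[:,2]-315.3)<3)&(P[:,1]>-190)]
rect(E,(381,-160),70,300,330)
S=P[(abs(P[:,2]-18)<3)&(abs(P[:,0]-500)<40)&(P[:,1]<-170)&(P[:,1]>-320)]
for y in range(-310,-170,20):
    q=S[abs(S[:,1]-y)<10][:,0];print(y,np.percentile(q,[1,99]) if len(q) else None)
```

```text
[142 138 136 135 136 138 135 136 134 125 106 108 126 136 136 136 135 135
 135 135 134 135 136 135 137 136 138 138 135 136 137 136 136 134 137 135
 134 136 138 136 137 138 140 138 139 137 138 137 132 117  95 103 125 135
 137 135 133 135 135 137 140 140]
[140 139 138 137 138 139 138 141 136 118 101 112 131 133 136 138 135 136
 135 136 137 135 136 135 135 136 136 137 135 136 137 136 136 136 136 137
 135 136 135 136 135 135 133 124 110 115 131 137 137 136 137 136 136 137
 136]
[137 139 141 143 140 140 138 139 137 137 137 139 142 141 138 137 139 137
 137 136 138 138 136 136 135 135 136 133 137 138 135 138 137 135 137 136
 137 136 136 135 137 138 137 137 137 139 137 139 139 140 138 137 137 140
 137 135 135 137 134 136 133 137 137 139 138 133 134 138 138 138]
(300.5, 97.5) [ 371.  -141.   315.3]
(341, 97.5) [ 390.3 -140.8  315.3]
(320.5, 80.5) [ 380.4 -133.4  315.3]
(320.5, 115) [ 380.6 -148.9  315.3]
(320.5, 97.5) [ 380.5 -140.9  315.3]
(418, 102) [ 511.7 -143.2   28. ]
35 rect [ 504.1 -143.9] [7.4 6.5] 1.1 med [ 503.6 -144.5   28.1] long axis deg 6.6
6599 rect [ 380.6 -155.5] [27.2 69. ] 0.5 med [ 380.6 -158.   315.5] long axis deg -89.4
-310 [486.23371405 539.43962797]
-290 [486.42784905 539.47952571]
-270 [486.71342294 539.09594581]
-250 [487.13275107 539.46957045]
-230 [487.45513912 539.55257027]
-210 [487.56056177 539.41009642]
-190 [487.44333332 539.58266209]
```

Emit:
send_rows:
  steps: [0, -0.003, -0.03, 0, 0, -0.003, -0.06, 0, 0, -0.003, -0.09, 0, 0, -0.003, -0.115, 0, 0, -0.003, -0.121, 0, 0, -0.003, -0.121, 0, 0.02, -0.003, -0.121, 0, 0.045, -0.003, -0.121, 0, 0.07, -0.003, -0.121, 0, 0.09, -0.003, -0.121, 0, 0.105, -0.003, -0.121, 0, 0.115, -0.003, -0.121, 0, 0.12, -0.003, -0.121, 0, 0.1234, -0.003, -0.121, 0, 0.1234, -0.003, -0.121, 0, 0.1234, -0.003, -0.121, 0, 0.1234, -0.003, -0.121, 0]

```text
t: 15.08
ee_pos: [503.4, -224.1, 217.5]
tool_rot: [[-0.006, 1.0, -0.001], [1.0, 0.006, 0.0], [0.0, -0.001, -1.0]]
contact_force: [1.4, -1.0, -3.7]
width: 10.1
grasp_force: 88.4
```

```bash
python3 w.py wc|head -1
python3 - <<'E'
from rect import *
print(ctrl.observe()['contact_force'],ctrl.observe()['ee_pos'])
P=np.load('last.npy')
E=P[(P[:,2]>185)&(P[:,2]<199)];rect(E,(504,-160),75,185,199)
print(np.median(E[np.hypot(E[:,0]-504,E[:,1]+180)<15],0))
E
```

```text
[ 503.41 -224.15  217.54] [ 1.    0.01 -0.  ] [-0.58  0.18  1.62 -0.    1.34 -0.58] 15.0833
[-0.40701115 -0.59651274 -3.97029545] [ 503.84577469 -224.18226759  217.5452471 ]
4060 rect [ 503.2 -175.5] [27.1 98.8] 0.4 med [ 499.1 -185.5  194.4] long axis deg -79.0
[ 503.23740342 -182.04082352  194.42059836]
```

Emit:
send_rows:
  steps: [0.0004, 0, -0.002, 0, 0.0004, 0, -0.004, 0, 0.0004, 0, -0.005, 0, 0.0004, 0, -0.006, 0, 0.0004, 0, -0.007, 0, 0.0004, 0, -0.008, 0, 0.0004, 0, -0.0085, 0, 0.0004, 0, -0.0085, 0, 0.0004, 0, -0.0085, 0]

```text
t: 16.08
ee_pos: [504.6, -224.1, 209.0]
tool_rot: [[-0.007, 1.0, 0.0], [1.0, 0.007, 0.0], [0.0, 0.0, -1.0]]
contact_force: [0.7, -0.4, -2.7]
width: 10.1
grasp_force: 88.4
```

Emit:
send_rows:
  steps: [0, 0, -0.0005, 0, 0, 0, -0.001, 0, 0, 0, -0.0015, 0, 0, 0, -0.002, 0, 0, 0, -0.002, 0, 0, 0, -0.002, 0]

```text
t: 16.58
ee_pos: [504.6, -224.1, 206.9]
tool_rot: [[-0.007, 1.0, 0.0], [1.0, 0.007, 0.0], [0.0, 0.0, -1.0]]
contact_force: [0.5, 0.4, -4.1]
width: 10.0
grasp_force: 88.4
```

Emit:
send_rows:
  steps: [0, 0, -0.001, 0, 0, 0, -0.002, 0, 0, 0, -0.003, 0, 0, 0, -0.004, 0, 0, 0, -0.005, 0, 0, 0, -0.0055, 0, 0, 0, -0.0055, 0, 0, 0, -0.0055, 0]

```text
t: 17.25
ee_pos: [504.5, -224.1, 201.4]
tool_rot: [[-0.007, 1.0, -0.0], [1.0, 0.007, 0.0], [0.0, -0.0, -1.0]]
contact_force: [0.5, -1.0, -3.3]
width: 10.1
grasp_force: 88.4
```

Emit:
send_rows:
  steps: [0, 0, -0.0005, 0, 0, 0, -0.001, 0, 0, 0, -0.0015, 0, 0, 0, -0.0015, 0, 0, 0, -0.0015, 0]

```text
t: 17.67
ee_pos: [505.0, -224.2, 201.2]
tool_rot: [[-0.007, 1.0, 0.001], [1.0, 0.007, -0.001], [-0.001, 0.001, -1.0]]
contact_force: [-1.0, 1.8, 4.8]
width: 10.1
grasp_force: 89.7
```

```bash
python3 w.py wd|head -1
python3 - <<'E'
from rect import *
P=np.load('last.npy')
E=P[(P[:,2]>165)&(P[:,2]<190)];q=E[np.hypot(E[:,0]-503,E[:,1]+182)<12];print(np.median(q,0),len(q))
rect(P,(509.6,-144),32,290,330)
print(ctrl.observe()['contact_force'],ctrl.observe()['ee_pos'])
E
```

```text
[ 505.05 -224.21  201.22] [1.   0.01 0.  ] [-0.57  0.19  1.64  0.    1.31 -0.58] 17.6667
[ 503.10696568 -184.16220638  178.21864351] 1442
few 0
[-1.19554636  3.28263373  5.06889403] [ 505.06201489 -224.22548948  201.2019899 ]
```

View pics/wd.png

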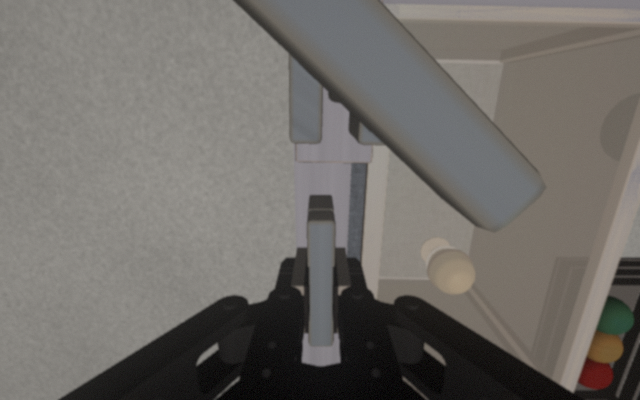

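The door stands on the sill with its top at z 178 and the pin still parked. I'll release it and rise.

Emit:
send_rows:
  steps: [0, 0, 0.001, 0, 0, 0, 0.001, 0, 0, 0, 0.001, 0, 0, 0, 0.001, 0, 0, 0, 0.001, 0]
  hand: 0.05

```text
t: 18.33
ee_pos: [504.4, -224.2, 200.7]
tool_rot: [[-0.007, 1.0, -0.0], [1.0, 0.007, 0.0], [0.0, -0.0, -1.0]]
contact_force: [-0.0, -0.1, 0.6]
width: 50.0
grasp_force: 0.0
```

Emit:
send_rows:
  steps: [0, 0, 0.01, 0, 0, 0, 0.03, 0, 0, 0, 0.06, 0, 0, 0, 0.1, 0, -0.005, 0, 0.14, 0, -0.01, 0.005, 0.18, 0.1, -0.015, 0.02, 0.195, 0.2, -0.015, 0.03, 0.195, 0.3, -0.015, 0.04, 0.195, 0.3, -0.015, 0.04, 0.195, 0.3, -0.015, 0.04, 0.195, 0.3]

```text
t: 19.25
ee_pos: [489.2, -183.6, 395.2]
tool_rot: [[-0.301, 0.954, -0.001], [0.954, 0.301, 0.0], [0.001, -0.001, -1.0]]
contact_force: [0.4, 0.4, -0.0]
width: 49.9
grasp_force: 0.0
```

```bash
python3 w.py we|head -1
python3 - <<'E'
from rect import *
P=np.load('last.npy')
rect(P,(509.6,-144),32,290,330)
rect(P,(504,-224),45,202,225)
rect(P,(504,-224),125,176,181)
rect(P,(510,-144),50,242,255)
E
```

```text
[ 489.24 -183.65  395.21] [ 0.95  0.3  -0.  ] [-0.52  0.02  1.43 -0.    1.69 -0.83] 19.25
616 rect [ 510.2 -144. ] [ 8.  40.3] 48.9 med [ 508.9 -142.8  306.6] long axis deg -41.2
709 rect [ 504.8 -225. ] [12.2 64.2] 0.3 med [ 504.1 -221.6  215.8] long axis deg -89.6
2041 rect [ 504.8 -225.8] [ 27.2 200.5] 0.4 med [ 499.5 -242.7  178.2] long axis deg -87.4
456 rect [ 510.1 -144.1] [28.2 28.2] 89.1 med [ 503.  -141.5  247.7] long axis deg 30.2
```

Emit:
send_rows:
  steps: [0.01, 0.02, 0, 0.11, 0.0209, 0.0396, -0.01, 0.22, 0.0209, 0.0396, -0.02, 0.33, 0.0209, 0.0396, -0.04, 0.44, 0.0209, 0.0396, -0.06, 0.546, 0.0209, 0.0396, -0.085, 0.546, 0.0209, 0.0396, -0.103, 0.546, 0.0209, 0.0396, -0.103, 0.546, 0.0209, 0.0396, -0.103, 0.546]

```text
t: 20.25
ee_pos: [509.8, -144.5, 291.7]
tool_rot: [[-0.753, 0.658, -0.003], [0.658, 0.753, 0.001], [0.003, -0.001, -1.0]]
contact_force: [0.1, 0.5, 0.3]
width: 50.0
grasp_force: 0.0
```

Emit:
send_rows:
  steps: [0, 0, 0, 0, 0, 0, 0, 0, 0, 0, 0, 0, 0, 0, 0, 0, 0, 0, 0, 0, 0, 0, 0, 0]
  hand: 0.0
  squeeze: 50

```text
t: 20.75
ee_pos: [511.6, -144.7, 294.8]
tool_rot: [[-0.753, 0.658, 0.004], [0.658, 0.753, -0.001], [-0.004, 0.002, -1.0]]
contact_force: [2.0, 1.5, 5.1]
width: 7.0
grasp_force: 51.5
```

Emit:
send_rows:
  steps: [0, 0, 0.002, 0, 0, 0, 0.004, 0, 0, 0, 0.004, -0.1, 0, 0, 0.004, -0.2, 0, 0, 0.004, -0.3, 0, 0, 0.004, -0.4, 0, 0, 0.004, -0.5, 0, 0, 0.004, -0.6, 0, 0, 0.004, -0.7, 0, 0, 0.004, -0.8, 0, 0, 0.004, -0.845, 0, 0, 0.004, -0.845, 0, 0, 0.004, -0.845]

```text
t: 21.83
ee_pos: [509.5, -145.1, 293.1]
tool_rot: [[-0.007, 1.0, -0.004], [1.0, 0.007, 0.0], [0.0, -0.004, -1.0]]
contact_force: [4.5, -3.5, -11.4]
width: 6.7
grasp_force: 49.1
```

Emit:
send_rows:
  steps: [0, 0, -0.003, 0, 0, 0, -0.006, 0, 0, 0, -0.009, 0, 0, 0, -0.012, 0, 0, 0, -0.015, 0, 0, 0, -0.018, 0, 0, 0, -0.021, 0, 0, 0, -0.024, 0, 0, 0, -0.026, 0, 0, 0, -0.026, 0, 0, 0, -0.026, 0]

```text
t: 22.75
ee_pos: [509.9, -144.9, 271.0]
tool_rot: [[-0.008, 1.0, -0.001], [1.0, 0.008, -0.001], [-0.001, -0.001, -1.0]]
contact_force: [-0.4, -5.6, -6.6]
width: 6.8
grasp_force: 49.8
```

Emit:
send_rows:
  steps: [0, 0, -0.002, 0, 0, 0, -0.004, 0, 0, 0, -0.006, 0, 0, 0, -0.006, 0, 0, 0, -0.006, 0]

```text
t: 23.17
ee_pos: [510.0, -144.9, 265.2]
tool_rot: [[-0.008, 1.0, -0.001], [1.0, 0.008, -0.001], [-0.001, -0.001, -1.0]]
contact_force: [-1.5, -4.7, -5.9]
width: 6.7
grasp_force: 49.9
```

Emit:
send_rows:
  steps: [0, 0, 0, 0, 0, 0, 0, 0, 0, 0, 0, 0, 0, 0, 0, 0, 0, 0, 0, 0]
  hand: 0.04

```text
t: 23.58
ee_pos: [510.9, -144.2, 265.8]
tool_rot: [[-0.008, 1.0, 0.001], [1.0, 0.008, 0.0], [0.0, 0.001, -1.0]]
contact_force: [-0.3, -0.1, -0.2]
width: 40.1
grasp_force: 0.0
```

Emit:
send_rows:
  steps: [0, 0, 0.02, 0, 0, 0, 0.05, 0, 0, 0, 0.085, 0, -0.01, -0.01, 0.12, 0, -0.02, -0.03, 0.145, 0, -0.02, -0.04, 0.145, 0, -0.02, -0.04, 0.145, 0, -0.02, -0.04, 0.145, 0]

```text
t: 24.25
ee_pos: [490.2, -184.4, 409.1]
tool_rot: [[-0.007, 1.0, -0.001], [1.0, 0.007, 0.001], [0.002, -0.001, -1.0]]
contact_force: [-0.2, 0.7, 0.2]
width: 39.9
grasp_force: 0.0
```

```bash
python3 w.py wf|head -1
python3 - <<'E'
from rect import *
P=np.load('last.npy')
rect(P,(509.6,-144),32,260,330)
rect(P,(504,-224),45,202,225)
rect(P,(504,-224),125,176,181)
Q=cloud(snap('top'));rect(Q,(523,284),32,262,330)
E
```

```text
[ 490.22 -184.39  409.07] [ 1.    0.01 -0.  ] [-0.53  0.02  1.41  0.    1.72 -0.53] 24.25
477 rect [ 510.  -143.7] [ 7.9 39.3] 0.2 med [ 509.6 -142.7  276.7] long axis deg -89.9
619 rect [ 504.6 -224.8] [11.4 63.6] 0.9 med [ 504.3 -222.1  215.8] long axis deg -89.0
1963 rect [ 504.6 -225.7] [ 27.  199.6] 0.5 med [ 499.7 -246.2  178.1] long axis deg -87.2
53 rect [523.5 286.1] [10.1 39.2] 62.3 med [522.6 284.1 305.7] long axis deg 152.6
```

View pics/wf.png

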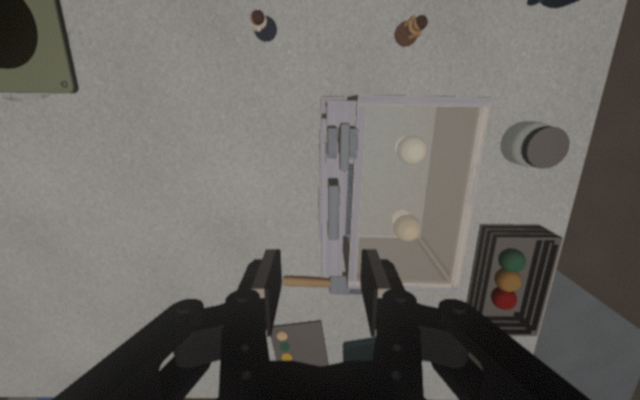

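The wrist view shows tee B home along the front at (345,147), its top at z 276.7. The door is closed with its handle at (333,208), the eggs are in place, and pin A is still up at z 305.7. Handing in.

```bash
python3 -c "
from plant import ctrl
print(ctrl.close_job())"
```

```text
the job is handed in; nothing more can be done
None
```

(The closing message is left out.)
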